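# Put the welding turntable's gearbox into third

## Robot

A 6-joint arm with a two-finger parallel gripper is mounted at the origin on the work surface. World frame = base frame: x ahead of the robot, y to its left, z up, the work surface at z = 0. Lengths are in mm, angles in rad, forces in N, time in s.
With the tool pointing down it reaches from about 400 to 925 mm from the base axis. Payload 12.5 kg.
Tool frame: the origin (TCP) lies at the very end of the fingers, on their centre line; the grasp point (between the pads) lies 19 mm behind it; z points along the fingers, y is the line along which they close (so a half turn about z gives the same grasp; the last joint's range is limited). The gripper opens to 95 mm and grips with 3 to 60 N. Pads are 20 mm wide; open, the fingers measure 119 mm over their backs; the gripper's body (75 mm by 180 mm) begins 59 mm behind the grasp point.
Start: joints at [1.212, 0.491, 1.559, -0, 1.092, -0.106], TCP at [156.304, 605.158, 214.661] pointing down, gripper open.
Joint ranges: [-3.1, 3.1], [-0.84, 2.19], [0.05, 2.79], [-1.13, 4.28], [0.06, 2.93], [-2.69, 2.69]. Speed limits (rad/s): [2.22, 2.22, 2.79, 3.14, 3.14, 3.14].

## Interface

Orientations are given as [roll, pitch, yaw] about the fixed x, y, z axes, in that order (R = Rz(yaw) Ry(pitch) Rx(roll)).
In Python, from cell import state, imaging, env, spot_in, mark_of gives the robot as it stands. The module is installed in compiled form; this text tells all that it offers.
- The arm moves only by the tool step_arm, never from a script. Its argument "increments" is a list of rows, each an object with "slide": the shift along the tool's x, y, z in m, a list of three; "roll": the turn about the tool's z in rad. A call has 1 to 5 rows; each row is the pose to reach, as a shift and turn from the pose commanded when the call began, along the tool's axes at that moment; what a row does not reach only later rows make up. A row lasts 1/8 s, in which the tool goes at most 62.5 mm and 10.7 degrees, less where a joint would pass 70% of its speed; a pose out of reach is approached as far as the arm can. A call with a gripper value outside its range is refused whole. "fingers" is the opening, from 0 (shut) to 1 (fully open), set as the call begins (left out, the last holds). The fingers move at their own pace and stop on an object; the grip force is fixed at half the most. Time passes only in rows, so rows that repeat a pose let the fingers close. It gives the time, the measured TCP pose, the force, the opening and the grip force at its end, in the units of the state.
- state(): the state, without advancing time (a new reading comes with each control period).
- imaging.read_camera(name): name is "side" or "top"; returns a dict with "color" (400x640x3 uint8, red, green, blue), "z_map" (400x640 float32, mm along the optical axis (not along the pixel's ray), 0 where there is no reading), "intrinsics" (3x3 intrinsics, pixels), "distortion" ([k1, k2, p1, p2, k3] as OpenCV has them; the pictures are not rectified), "camera_from_world" (4x4, takes a point from world to camera coordinates). Camera axes: x right, y up, looking along -z (the intrinsics and any distortion apply to the point x, -y, -z); pixel columns grow to the right and rows downward; lengths in mm; the calibration is good to about 2 mm. A picture is of the moment at which its call begins.
- env.job_done(): hands the job in; it is judged then, once.
Trained networks look in the newest picture that a camera, given by its name, has taken for a name from the list of things; names that differ only in an ending like _2 or _b are one class to them, and where a whole thing is asked for, a point or a joint stands for the part that bears it (a point fixed in the world has none). Each returns a list of dicts, best first, with "confidence" (0 to 1); they miss things now and then, are a little off and sometimes report something else, mostly with a low value. They report only what shows in the picture. A call takes as long as a camera call.
- spot_in(camera, target): "bbox" ([left, top, right, bottom] in pixels, round what is visible of it).
- mark_of(camera, target): "uv" ([column, row] in pixels: a listed point, or the origin of a listed thing).
The state is a dict: "t": time; "joints": joint angles; "qvel": joint speeds; "tau": joint torques, N m; "eef_pos": TCP position; "tcp_rot": TCP orientation; "ft_force": force on the tool from outside, world axes, zero at the start; "moment": the same for the moment, N m; "opening": opening from 0.0 (shut) to 1.0 (fully open); "grip_force": force on a finger pad.
Only numpy, scipy, OpenCV 4.12 (cv2) and the standard library are available. Lean on these libraries where they do the work, as an engineer would, in place of code of your own. Each camera call takes 0.05 s, during which the arm holds its last target. There are 200 camera calls.

## Task

Put the gearbox of the blue welding turntable into third gear: push the black-knobbed gear lever along its H-shaped gate with your fingertips or the outside of your fingers, to the middle channel, across to the right-hand column, then forward, away from the robot, fully home into the slot marked with three red dots. Only push the lever, gently; do not grip it, do not run it into the fourth slot, and leave the loose things on and around the turntable undisturbed. Back off and finish clear of everything, with the lever at rest in third.

Things in the scene. Friction and masses are not known exactly. Their poses are not given: they have to be found in the camera images.
- turntable: Fixed blue welding turntable on the bench. Origin: on the bench under the H-gate's centre; x forward (roughly away from the robot), y left, z up. Gearbox 200 x 200 mm centred on the origin, 108 mm high. To its left (y 100 to 305 mm, 85 mm high) the drive with a steel faceplate disc, radius 92 mm, centre x 0, y 210 mm, top at z 122 mm.
- gate_centre (a point): Centre of the gate plate's top, 120 mm above the bench; axes as the turntable's. Aluminium plate 130 x 130 mm with an H slot: columns along x at y +25.5 and -25.5 mm, 19 mm wide, reaching x +-42.5 mm, joined by a 22 mm wide cross channel along y at x 0. Red dots count the slots: one front left, two rear left, three front right, four rear right.
- gear_lever: Upright steel stem, 12 mm thick, with a black round knob, 40 mm in diameter, straight-sided from 188 to 213 mm, flat top at 218 mm from the pivot. Origin: the pivot, 18 mm above the bench under the gate's centre; z up the stem. Tilts about it by the two joints, stays where it is left, takes about 4 N at the knob to move; over 30 N counts as gripping or forcing.
- gear_knob (a point): Centre of the knob, on the stem's axis 200 mm from the pivot (218 mm above the bench when upright). In the turntable's frame it lies at x = 200 sin(f), y = -200 cos(f) sin(a), z = 18 + 200 cos(f) cos(a) mm for f = gear_forward and a = gear_across.
- gear_across (a joint): Sideways tilt of the lever, rad: 0 upright, positive to the right (turntable's -y); left column -0.25, right column +0.25, stops at -0.27 and +0.27. Starts in the left column. Free to cross only while the stem stands in the cross channel (gear_forward within about +-0.05).
- gear_forward (a joint): Fore-and-aft tilt of the lever, rad: 0 in the cross channel, positive forward (turntable's +x), stops at -0.32 and +0.32 (fully home in a slot). It starts anywhere from -0.29 to +0.29.
- slot_three (a point): Point on the gate plate's top, 120 mm above the bench, where the stem stands when fully home in slot three (turntable x 34, y -25.5 mm).
- weldment: A loose bystander; leave it where it stands. Steel plate 90 x 90 x 8 mm with a 40 mm tube, 60 mm tall, on it; stands on the faceplate. Origin: centre of its underside.
- offcut: A loose bystander; leave it where it stands. Standing steel tube, 50 mm in diameter, 100 mm tall, on the bench to the right of the gearbox. Origin: centre of its underside.
- magnet_square: A loose bystander; leave it where it stands. Orange triangular welding magnet lying on the bench right of the gearbox, sides about 100 mm, 16 mm high. Origin: within the triangle, on the underside.
- spray_can: A loose bystander; leave it where it stands. Spray can, 56 mm in diameter, 140 mm tall, right of the gearbox beyond the tube. Origin: centre of its underside.
- steel_bars: A loose bystander; leave it where it stands. Steel bar 50 x 110 x 22 mm with an aluminium block on it (52 mm high in all), one piece, on the bench behind the gearbox's far side. Origin: centre of the underside.
- locking_pliers: A loose bystander; leave it where it stands. Steel locking pliers, 150 mm long, 18 mm high, lying in front of the gearbox. Origin: on the underside.

How it is judged (in metres and radians):
On the way:
1. the lever is brought across the middle channel to the right-hand column (gear_across above 0.2, gear_forward within 0.1) (value of joint gear_across above 0.2 rad and value of joint gear_forward between -0.1 and 0.1 rad), for 0.05 s.
At the end, for the whole second after the job is handed in: The lever is at rest fully home in the third slot: gear_across above 0.20 rad and gear_forward above 0.27 rad (the knob within about 10 mm of its stop), speed under 0.05 rad/s (value of joint gear_across above 0.2 rad and value of joint gear_forward above 0.27 rad and velocity of joint gear_forward between -0.05 and 0.05 rad/s); the robot touches nothing.
It fails at once if the lever is gripped or forced (more than 30 N between the robot and the lever) (contact force between any of the fingers, the arm and gear_lever above 30 N).
It fails at once if the lever is run into the fourth slot (gear_across above 0.1 with gear_forward below -0.15) (value of joint gear_across above 0.1 rad and value of joint gear_forward below -0.15 rad).
It fails at once if a loose bystander is moved or lifted by more than 15 mm (distance of any of weldment, offcut, magnet_square, spray_can, steel_bars, locking_pliers from where it was at the start of the episode above 0.015 m).
It also fails if it takes over 51 s, if anything falls off the work surface, if the arm or the gripper's body presses on something with over 40 N, if the wrist force passes 120 N, or if a joint passes its speed limit or range.

## Working session

There is one attempt and no reset: what is moved stays moved. The work goes in short steps, Python scripts to look and compute and a tool call to move; the robot and the scene stay as the last step left them, time stands still between calls to the robot, and variables do not carry over. Pictures are saved under pics/ and viewed, at most 10 in all, crops included, and the job is handed in when it is done.

Besides the shell and the picture viewer there is one more tool, called after ">>>" by a JSON object that holds its "name" and its "arguments", one argument or row to a line. step_arm: Moves the arm, as the interface text tells. Its arguments: {"type":"object","properties":{"increments":{"type":"array"},"fingers":{"type":"number"}},"required":["increments"]}

```bash
mkdir -p pics
cat > h.py <<'E'
import numpy as np, cv2
from cell import state, imaging, env, spot_in, mark_of
def ray(c,uv):
    K=np.array(c['intrinsics'],float);d=np.array(c['distortion'],float)
    p=cv2.undistortPoints(np.array([[uv]],float),K,d)[0,0]
    M=np.array(c['camera_from_world']);R=M[:3,:3];t=M[:3,3]
    return -R.T@t, R.T@np.array([p[0],-p[1],-1.])
def atz(c,uv,z):
    o,d=ray(c,uv);return o+d*(z-o[2])/d[2]
def proj(c,P):
    M=np.array(c['camera_from_world']);q=(M[:3,:3]@np.array(P,float).T).T+M[:3,3];q=q*[1,-1,-1]
    return cv2.projectPoints(q,np.zeros(3),np.zeros(3),np.array(c['intrinsics'],float),np.array(c['distortion'],float))[0][:,0]
def tri(c1,u1,c2,u2):
    A=[];b=[]
    for c,u in((c1,u1),(c2,u2)):
        o,d=ray(c,u);d/=np.linalg.norm(d);P=np.eye(3)-np.outer(d,d);A.append(P);b.append(P@o)
    return np.linalg.solve(sum(A),sum(b))
E
python3 - <<'E'
from h import *
print(state())
C={}
for n in('top','side'):
    c=C[n]=imaging.read_camera(n)
    cv2.imwrite(f'pics/{n}0.png',c['color'][...,::-1])
    for t in('gate_centre','gear_knob','slot_three','turntable','gear_lever','weldment','offcut','magnet_square','spray_can','steel_bars','locking_pliers'):
        m=mark_of(n,t)[:2]
        z={'gate_centre':120,'slot_three':120,'gear_knob':214,'weldment':122,'gear_lever':18}.get(t,0)
        print(n,t,[(np.round(k['uv']),round(k['confidence'],2),atz(c,k['uv'],z).round(0)[:2]) for k in m])
    o,_=ray(c,[320,200]);print(n,o)
E
```

```text
{'t': 0.0, 'joints': array([ 1.21241464e+00,  4.91583420e-01,  1.55945080e+00, -1.01229885e-05,
        1.09170950e+00, -1.05610670e-01]), 'qvel': array([ 0.00242303,  0.00121464, -0.00128299,  0.00158683, -0.00084341,
       -0.00122986]), 'tau': array([-2.88944873e-03, -6.12633991e+01, -2.58162779e+01,  6.91353693e-02,
        4.83275810e-02, -8.47180672e-05]), 'eef_pos': array([156.204588  , 604.91013637, 214.04646244]), 'tcp_rot': array([-3.14044705e+00, -1.12411735e-04,  2.88882624e+00]), 'ft_force': array([ 0.06346821, -0.51779304, -0.0879206 ]), 'moment': array([ 0.00052968, -0.01061096,  0.01655998]), 'grip_force': 0.0, 'opening': 1.0003049749166957}
top gate_centre [(array([294., 191.]), 0.65, array([563.,  33.])), (array([311., 175.]), 0.57, array([604.,   5.]))]
top gear_knob [(array([311., 178.]), 0.21, array([573.,  -1.]))]
top slot_three [(array([311., 181.]), 0.79, array([591.,   2.]))]
top turntable [(array([297., 202.]), 0.84, array([565.,  32.]))]
top gear_lever [(array([312., 180.]), 0.57, array([619.,   6.]))]
top weldment [(array([309., 147.]), 0.64, array([663.,
[... 538 characters left out ...]
0.96, array([560.,  26.]))]
side gear_knob [(array([330., 209.]), 0.68, array([518., 106.]))]
side slot_three [(array([304., 214.]), 0.65, array([585.,  -3.]))]
side turntable [(array([315., 259.]), 0.7, array([560.,  27.]))]
side gear_lever []
side weldment [(array([294., 287.]), 0.97, array([588., 250.]))]
side offcut []
side magnet_square [(array([370., 204.]), 0.75, array([ 411., -219.]))]
side spray_can [(array([313., 200.]), 0.84, array([ 576., -235.]))]
side steel_bars [(array([259., 259.]), 0.69, array([701.,  28.])), (array([315., 201.]), 0.19, array([ 572., -230.]))]
side locking_pliers [(array([374., 278.]), 0.89, array([414.,  94.]))]
side [491.90291847 993.57098027 851.17756627]
```

Run:
```python
import cv2
for n,(a,b,c,d) in {'top':(110,300,160,440),'side':(100,330,200,450)}.items():
    i=cv2.imread(f'pics/{n}0.png')[a:b,c:d]
    cv2.imwrite(f'pics/{n}0c.png',cv2.resize(i,None,fx=2.85 if n=='top' else 2.6,fy=2.85 if n=='top' else 2.6,interpolation=2))
```

```text
(no output)
```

View pics/top0c.png

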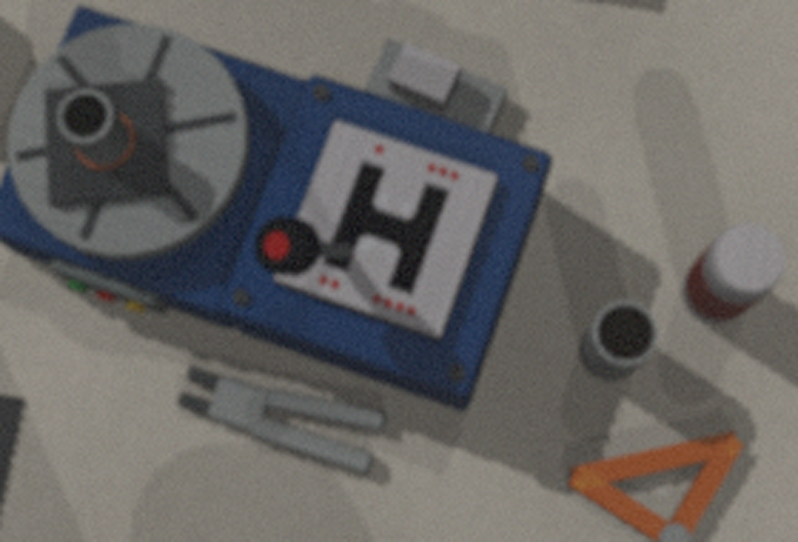

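View pics/side0c.png

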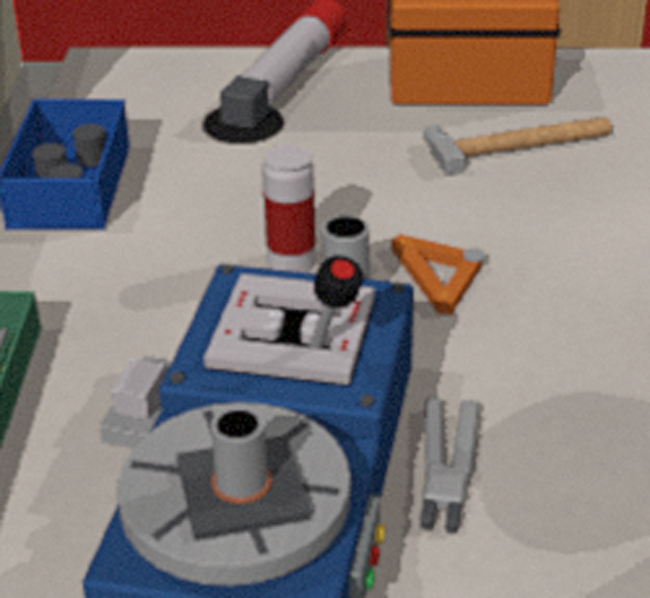

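The top view shows the lever in slot two, rear left, with the knob at about px (261,196). The plate corners are visible in both views, so I'll fit the turntable pose from them.

```bash
cat >> h.py <<'E'
def T2W(p,P):
    x,y,a=p;P=np.atleast_2d(np.array(P,float));c,s=np.cos(a),np.sin(a)
    return np.c_[x+c*P[:,0]-s*P[:,1],y+s*P[:,0]+c*P[:,1],P[:,2]]
def knob(f,a,r=200): return [r*np.sin(f),-r*np.cos(f)*np.sin(a),18+r*np.cos(f)*np.cos(a)]
E
python3 - <<'E'
from h import *
from scipy.optimize import least_squares
t=imaging.read_camera('top');s=imaging.read_camera('side')
ut=np.array([[332,122],[497,175],[440,337],[273,285],[549,155],[465,405]])/2.85+[160,110]
us=np.array([[206,364],[240,275],[374,288],[352,380]])/2.6+[200,100]
Pt=[[65,65,120],[65,-65,120],[-65,-65,120],[-65,65,120],[100,-100,108],[-100,-100,108]];
for w in((1,1),(1,0),(0,1)):
    f=lambda p:np.r_[w[0]*(proj(t,T2W(p,Pt))-ut).ravel(),w[1]*(proj(s,T2W(p,Pt[:4]))-us).ravel()]
    r=least_squares(f,[563,30,-.3],x_scale=[1,1,.01],loss='soft_l1');print(r.x.round(3),f(r.x).round(1))
    if w==(1,1):p=r.x
# knob top disc (red) centroid in each
for n,c in(('top',t),('side',s)):
    im=c['color'].astype(int);m=(im[...,0]>120)&(im[...,1]<60)
    g=proj(c,T2W(p,[knob(-.2,-.25,218)]))[0]
    yy,xx=np.nonzero(m);k=np.hypot(xx-g[0],yy-g[1])<14
    u=[xx[k].mean(),yy[k].mean()];print(n,g,u,k.sum())
    for ff in np.arange(-.32,0,.04):print(round(ff,2),(proj(c,T2W(p,[knob(ff,-.25,218)]))[0]-u).round(1),end=' ')
    if n=='top':u0=u
W=tri(t,u0,s,u);print('\ntri',W,T2W([0,0,-p[2]],[W-[p[0],p[1],0]]))
print(mark_of('top','gear_knob')[:1],mark_of('side','gear_knob')[:1])
E
```

```text
[ 5.62443e+02  3.40160e+01 -1.55000e-01] [-0.8  1.  -1.5  1.1 -1.   1.2 -0.9 -0.1  0.4 -0.2  0.7 -0.8 -0.5 -2.8
 -0.2 -0.7 -0.4 -0.7 -0.9 -2.9]
[ 5.63644e+02  3.29440e+01 -1.60000e-01] [-0.   0.5 -0.8  0.8 -0.6  0.8 -0.3 -0.8  1.1 -0.3  1.1 -1.2 -0.  -0.
 -0.  -0.  -0.  -0.  -0.  -0. ]
[ 5.6087e+02  4.1280e+01 -1.4700e-01] [-0.   0.  -0.   0.  -0.   0.  -0.   0.  -0.  -0.  -0.  -0.   0.1 -0.6
 -0.1  1.1  0.   0.9 -0.  -0.9]
top [258.07903065 190.66146095] [np.float64(256.5625), np.float64(195.78125)] 32
-0.32 [-1.8  8.2] -0.28 [-0.8  3.8] -0.24 [ 0.3 -0.7] -0.2 [ 1.5 -5.1] -0.16 [ 2.8 -9.5] -0.12 [  4.1 -13.9] -0.08 [  5.5 -18.2] -0.04 [  7.  -22.5] side [325.331472   201.20230753] [np.float64(331.3958333333333), np.float64(203.10416666666666)] 48
-0.32 [5.6 1.2] -0.28 [1.7 0.1] -0.24 [-2.2 -1. ] -0.2 [-6.1 -1.9] -0.16 [-10.   -2.7] -0.12 [-13.9  -3.5] -0.08 [-17.9  -4.1] -0.04 [-21.8  -4.7] 
tri [516.44405306  94.52616034 221.6270089 ] [[-54.81335594  52.65754865 221.6270089 ]]
[{'uv': [261.1, 198.8], 'confidence': 0.67}] [{'uv': [328.5, 209.9], 'confidence': 0.89}]
```

```bash
cat >> h.py <<'E'
from scipy.spatial.transform import Rotation as Ro
PT=[563,33.5,-.157]
def go(*targets):
    s=state();R=Ro.from_euler('xyz',s['tcp_rot']).as_matrix();p=s['eef_pos']
    w=T2W([0,0,-PT[2]],[p-[PT[0],PT[1],0]])[0]
    yaw=(s['tcp_rot'][2]-(np.pi+PT[2])+np.pi)%(2*np.pi)-np.pi
    print('t',s['t'],'turntable tcp',w.round(1),'yaw err',yaw.round(3),'F',T2W([0,0,-PT[2]],[s['ft_force']])[0].round(1))
    for q in targets: print(q,(R.T@(T2W(PT,[q])[0]-p)/1000).round(4))
E
python3 -c "
from h import *
go([-105,48,214],[-105,48,192])"
```

```text
t 1.4 turntable tcp [-491.1  501.1  214.7] yaw err -0.096 F [ 0.8 -0.4  0. ]
[-105, 48, 214] [-0.4276 -0.4141  0.0006]
[-105, 48, 192] [-0.4276 -0.4141  0.0226]
```

>>> {"name": "step_arm", "arguments": {
  "increments": [
    {"slide": [-0.043, -0.041, 0], "roll": -0.096},
    {"slide": [-0.086, -0.083, 0], "roll": -0.096},
    {"slide": [-0.129, -0.124, 0], "roll": -0.096},
    {"slide": [-0.171, -0.166, 0], "roll": -0.096},
    {"slide": [-0.214, -0.207, 0], "roll": -0.096}
  ],
  "fingers": 0
}}

```text
t: 2.02
eef_pos: [312.4, 349.6, 214.9]
tcp_rot: [3.141, 0.001, 2.985]
ft_force: [1.4, -0.5, 0.2]
opening: 0.533
grip_force: 0.0
```

```bash
python3 -c "
from h import *
go([-105,48,214],[-105,48,192])"
```

```text
t 2.025 turntable tcp [-296.9  273.1  214.9] yaw err 0.001 F [ 1.4 -0.3  0.2]
[-105, 48, 214] [-0.1918 -0.2252  0.0008]
[-105, 48, 192] [-0.1918 -0.2252  0.0228]
```

>>> {"name": "step_arm", "arguments": {
  "increments": [
    {"slide": [-0.045, -0.053, 0]},
    {"slide": [-0.09, -0.106, 0]},
    {"slide": [-0.135, -0.159, 0]},
    {"slide": [-0.18, -0.212, 0.0]},
    {"slide": [-0.18, -0.212, 0.015]}
  ]
}}

```text
invalid input at $.increments[0]: expected keys slide, roll
```

Run:
```python
from h import *
for n in('top','side'):
    c=imaging.read_camera(n);print(n,mark_of(n,'gear_knob')[:1])
    cv2.imwrite(f'pics/{n}1.png',c['color'][...,::-1])
a,b=[cv2.imread(f'pics/{n}1.png') for n in('top','side')]
cv2.imwrite('pics/m1.png',np.hstack([cv2.resize(a[120:270,190:340],(400,400)),cv2.resize(b[130:280,250:400],(400,400))]))
go([-105,48,192],[-85,48,192],[-32,48,192])
```

```text
top [{'uv': [259.7, 197.7], 'confidence': 0.71}]
side [{'uv': [329.4, 207.4], 'confidence': 0.84}]
t 2.225 turntable tcp [-297.1  274.1  215. ] yaw err -0.002 F [-0.6 -0.3 -0.9]
[-105, 48, 192] [-0.1927 -0.2257  0.0229]
[-85, 48, 192] [-0.2127 -0.2256  0.0229]
[-32, 48, 192] [-0.2657 -0.2255  0.0229]
```

View pics/m1.png

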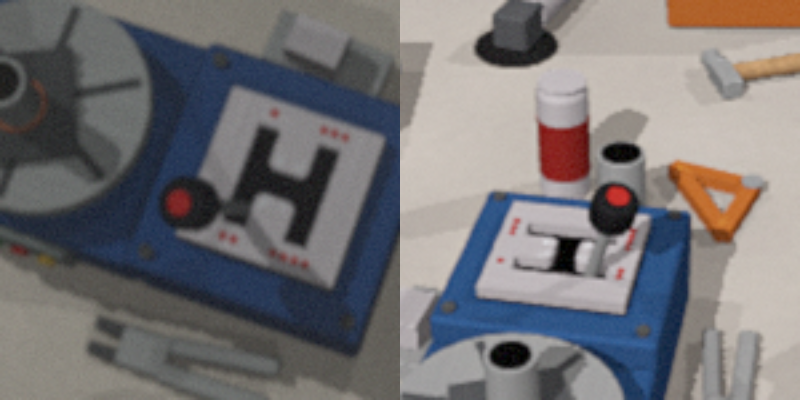

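The call was refused because every row needs a roll, so the arm didn't move. The picture still shows the lever untouched in slot two.

>>> {"name": "step_arm", "arguments": {
  "increments": [
    {"slide": [-0.045, -0.053, 0], "roll": 0},
    {"slide": [-0.09, -0.106, 0], "roll": 0},
    {"slide": [-0.135, -0.159, 0], "roll": 0},
    {"slide": [-0.19, -0.212, 0.0], "roll": 0},
    {"slide": [-0.193, -0.226, 0.02], "roll": 0}
  ]
}}

```text
t: 2.85
eef_pos: [469.2, 97.3, 195.3]
tcp_rot: [3.141, 0.003, 2.986]
ft_force: [1.3, 1.2, 0.1]
opening: 0.007
grip_force: 0.0
```

Run:
```python
from h import *
for n in('top','side'):
    c=imaging.read_camera(n);print(n,mark_of(n,'gear_knob')[:1])
    cv2.imwrite(f'pics/{n}2.png',c['color'][...,::-1])
a,b=[cv2.imread(f'pics/{n}2.png') for n in('top','side')]
cv2.imwrite('pics/m2.png',np.hstack([cv2.resize(a[120:270,190:340],(400,400)),cv2.resize(b[130:280,250:400],(400,400))]))
go([-105,48,192],[-85,48,192],[-31,48,192])
```

```text
top []
side [{'uv': [328.8, 208.7], 'confidence': 0.76}]
t 3.05 turntable tcp [-104.9   49.2  194.3] yaw err -0.0 F [-0.2  1.  -0. ]
[-105, 48, 192] [ 0.0001 -0.0012  0.0023]
[-85, 48, 192] [-0.0199 -0.0012  0.0022]
[-31, 48, 192] [-0.0739 -0.0011  0.0022]
```

View pics/m2.png

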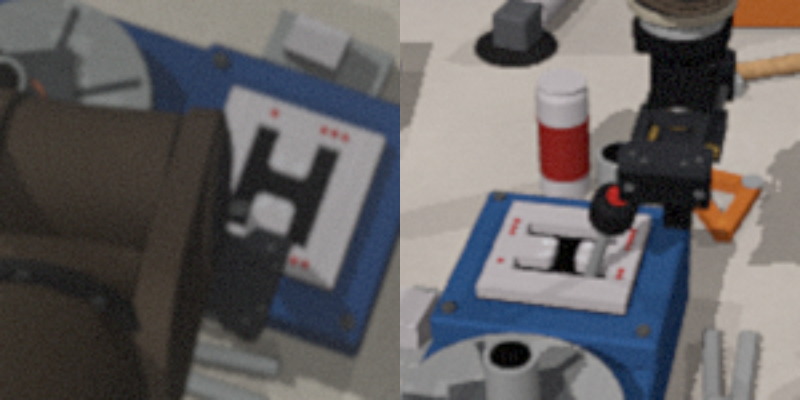

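>>> {"name": "step_arm", "arguments": {
  "increments": [
    {"slide": [-0.012, -0.001, 0.002], "roll": 0},
    {"slide": [-0.018, -0.001, 0.002], "roll": 0},
    {"slide": [-0.024, -0.001, 0.002], "roll": 0},
    {"slide": [-0.03, -0.001, 0.002], "roll": 0},
    {"slide": [-0.036, -0.001, 0.002], "roll": 0}
  ]
}}

```text
t: 3.68
eef_pos: [502.2, 91.6, 192.8]
tcp_rot: [3.141, -0.001, 2.985]
ft_force: [-4.6, 1.7, 4.6]
opening: 0.007
grip_force: 2.4
```

Run:
```python
from h import *
go([-31,48,193])
```

```text
t 3.675 turntable tcp [-69.1  47.8 192.8] yaw err 0.001 F [-4.8  1.   4.6]
[-31, 48, 193] [-0.0381  0.0001 -0.0003]
```

>>> {"name": "step_arm", "arguments": {
  "increments": [
    {"slide": [-0.006, 0, 0], "roll": 0},
    {"slide": [-0.012, 0, 0], "roll": 0},
    {"slide": [-0.018, 0, 0], "roll": 0},
    {"slide": [-0.024, 0, 0], "roll": 0},
    {"slide": [-0.03, 0, 0], "roll": 0}
  ]
}}

```text
t: 4.3
eef_pos: [532.6, 86.5, 192.6]
tcp_rot: [3.141, 0.0, 2.985]
ft_force: [-3.7, 1.4, 2.8]
opening: 0.006
grip_force: 1.8
```

```bash
cat >> h.py <<'E'
def lever(w=True):
    c=imaging.read_camera('side');im=c['color'];print('net',mark_of('side','gear_knob')[:1])
    i=im.astype(int);m=(i[...,0]>120)&(i[...,1]<60)
    m=m.astype(np.uint8);n,l,st,ce=cv2.connectedComponentsWithStats(m)
    for k in range(1,n):
        if 12<st[k,4]<150 and abs(ce[k,0]-310)<50 and abs(ce[k,1]-200)<45: 
            u=ce[k]
            for a in(-.25,0,.25): print('red',u.round(1),st[k,4],'a',a,'f',min(np.arange(-.35,.35,.01),key=lambda f:np.linalg.norm(proj(c,T2W(PT,[knob(f,a,218)]))[0]-u)).round(2),min(np.linalg.norm(proj(c,T2W(PT,[knob(f,a,218)]))[0]-u) for f in np.arange(-.35,.35,.01)).round(1))
    return c
E
python3 - <<'E'
from h import *
lever();go([-31,48,193])
E
```

```text
net [{'uv': [311.3, 206.1], 'confidence': 0.69}]
t 4.4 turntable tcp [-38.1  47.5 192.5] yaw err -0.0 F [-3.1  0.8  1.5]
[-31, 48, 193] [-0.0071  0.0005 -0.0005]
```

```bash
cat >> h.py <<'E'
def fa(c,u):
    from scipy.optimize import least_squares
    r=least_squares(lambda q:proj(c,T2W(PT,[knob(q[0],q[1])]))[0]-u,[0,0]);print('f,a',r.x.round(3))
E
python3 - <<'E'
from h import *
c=lever()
fa(c,[311.3,206.1]);fa(c,[328.8,208.7])
b=c['color'][130:280,250:400,::-1];cv2.imwrite('pics/m3.png',cv2.resize(b,(600,600)))
E
```

```text
net [{'uv': [310.8, 202.6], 'confidence': 0.79}]
f,a [-0.065 -0.281]
f,a [-0.258 -0.268]
```

View pics/m3.png

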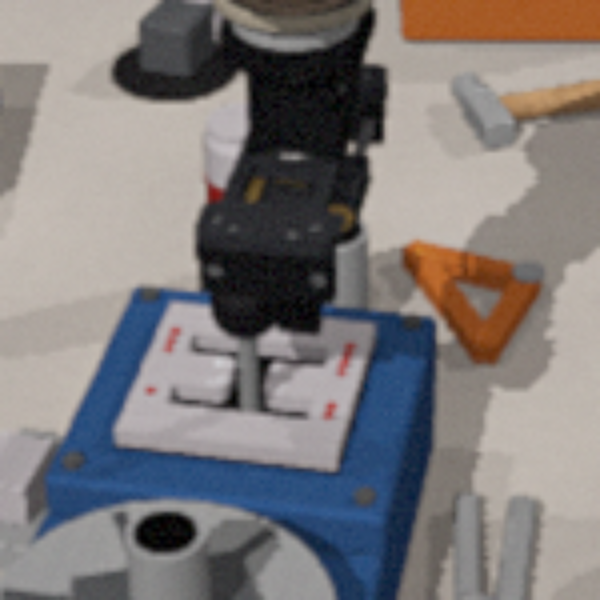

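>>> {"name": "step_arm", "arguments": {
  "increments": [
    {"slide": [-0.004, 0, 0], "roll": 0},
    {"slide": [-0.008, 0, 0], "roll": 0},
    {"slide": [-0.008, 0, 0], "roll": 0}
  ]
}}

```text
t: 4.88
eef_pos: [540.3, 85.2, 192.6]
tcp_rot: [3.141, 0.0, 2.985]
ft_force: [-3.7, 0.1, 1.5]
opening: 0.004
grip_force: 1.4
```

Run:
```python
from h import *
go([-70,48,193],[-70,95,193],[0,95,193])
```

```text
t 4.875 turntable tcp [-30.5  47.6 192.6] yaw err 0.0 F [-3.7 -0.5  1.5]
[-70, 48, 193] [ 0.0395  0.0004 -0.0004]
[-70, 95, 193] [ 0.0395  0.0474 -0.0004]
[0, 95, 193] [-0.0305  0.0474 -0.0004]
```

>>> {"name": "step_arm", "arguments": {
  "increments": [
    {"slide": [0.025, 0, 0], "roll": 0},
    {"slide": [0.035, 0.03, 0], "roll": 0},
    {"slide": [0.025, 0.06, 0], "roll": 0},
    {"slide": [-0.01, 0.062, 0], "roll": 0},
    {"slide": [-0.03, 0.06, 0], "roll": 0}
  ]
}}

```text
t: 5.5
eef_pos: [580.7, 140.2, 192.5]
tcp_rot: [3.141, 0.001, 2.986]
ft_force: [0.3, -0.4, -0.1]
opening: 0.009
grip_force: 0.0
```

Run:
```python
from h import *
c=lever();u=mark_of('side','gear_knob')
if u: fa(c,u[0]['uv'])
go([0,90,193],[0,-18,193])
cv2.imwrite('pics/m4.png',cv2.resize(c['color'][130:280,250:400,::-1],(600,600)))
```

```text
net []
t 5.65 turntable tcp [ -0.4 107.4 192.1] yaw err -0.0 F [-1.  -0.9 -0.1]
[0, 90, 193] [-0.0004 -0.0174 -0.0009]
[0, -18, 193] [-0.0005 -0.1254 -0.0009]
```

View pics/m4.png

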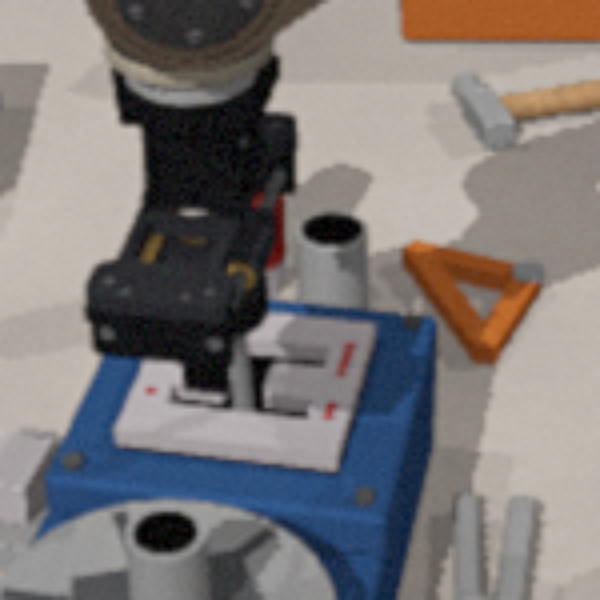

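Run:
```python
from h import *
c=imaging.read_camera('side')
for f in(-.06,-.04,-.02,0,.02,.04): print(f,((proj(c,T2W(PT,[knob(f,-.25,108)]))[0]-[250,130])*4).round(0))
```

```text
-0.06 [249. 397.]
-0.04 [246. 397.]
-0.02 [242. 396.]
0 [238. 396.]
0.02 [235. 396.]
0.04 [231. 395.]
```

>>> {"name": "step_arm", "arguments": {
  "increments": [
    {"slide": [0, -0.014, -0.001], "roll": 0},
    {"slide": [0, -0.02, -0.001], "roll": 0},
    {"slide": [0, -0.026, -0.001], "roll": 0},
    {"slide": [0, -0.033, -0.001], "roll": 0},
    {"slide": [0, -0.04, -0.001], "roll": 0}
  ]
}}

```text
t: 6.32
eef_pos: [573.1, 100.5, 194.3]
tcp_rot: [3.14, 0.001, 2.985]
ft_force: [-0.1, 5.1, 5.0]
opening: 0.0
grip_force: 2.7
```

>>> {"name": "step_arm", "arguments": {
  "increments": [
    {"slide": [0, -0.007, 0], "roll": 0},
    {"slide": [0, -0.014, 0], "roll": 0},
    {"slide": [0, -0.021, 0], "roll": 0},
    {"slide": [0, -0.028, 0], "roll": 0},
    {"slide": [0, -0.035, 0], "roll": 0}
  ]
}}

```text
t: 6.95
eef_pos: [567.2, 65.3, 193.6]
tcp_rot: [-3.142, -0.0, 2.985]
ft_force: [0.3, 3.7, 3.0]
opening: 0.004
grip_force: 1.9
```

Run:
```python
from h import *
go([0,-14,193])
```

```text
t 6.95 turntable tcp [ -0.9  32.  193.6] yaw err 0.0 F [-0.3  3.7  3. ]
[0, -14, 193] [-0.0009 -0.046   0.0006]
```

>>> {"name": "step_arm", "arguments": {
  "increments": [
    {"slide": [-0.001, -0.007, 0], "roll": 0},
    {"slide": [-0.001, -0.014, 0], "roll": 0},
    {"slide": [-0.001, -0.021, 0], "roll": 0},
    {"slide": [-0.001, -0.028, 0], "roll": 0},
    {"slide": [-0.001, -0.034, 0], "roll": 0}
  ]
}}

```text
t: 7.58
eef_pos: [562.7, 31.6, 193.4]
tcp_rot: [3.142, -0.001, 2.985]
ft_force: [-0.4, 2.7, -0.1]
opening: 0.004
grip_force: 1.5
```

>>> {"name": "step_arm", "arguments": {
  "increments": [
    {"slide": [0, -0.004, 0], "roll": 0},
    {"slide": [0, -0.008, 0], "roll": 0},
    {"slide": [0, -0.011, 0], "roll": 0},
    {"slide": [0, -0.011, 0], "roll": 0}
  ]
}}

```text
t: 8.07
eef_pos: [561.2, 21.0, 193.6]
tcp_rot: [3.142, -0.0, 2.985]
ft_force: [-0.4, 3.1, -1.6]
opening: 0.004
grip_force: 1.1
```

Run:
```python
from h import *
c=imaging.read_camera('side')
for n in('top','side'):
    c=imaging.read_camera(n);u=mark_of(n,'gear_knob');print(n,u[:1])
    if u: fa(c,u[0]['uv'])
go([0,-14,193])
for f in(-.05,0,.05): print(f,[((proj(c,T2W(PT,[knob(f,a,108)]))[0]-[250,130])*4).round(0) for a in(.2,.25)])
cv2.imwrite('pics/m5.png',cv2.resize(c['color'][130:280,250:400,::-1],(600,600)))
```

```text
top []
side [{'uv': [317.0, 182.3], 'confidence': 0.7}]
f,a [-0.039  0.168]
t 8.325 turntable tcp [  0.2 -12.3 193.7] yaw err 0.0 F [-0.8  2.6 -0.8]
[0, -14, 193] [ 0.0002 -0.0017  0.0007]
-0.05 [array([264., 347.]), array([266., 344.])]
0 [array([255., 346.]), array([257., 342.])]
0.05 [array([246., 345.]), array([248., 342.])]
```

View pics/m5.png

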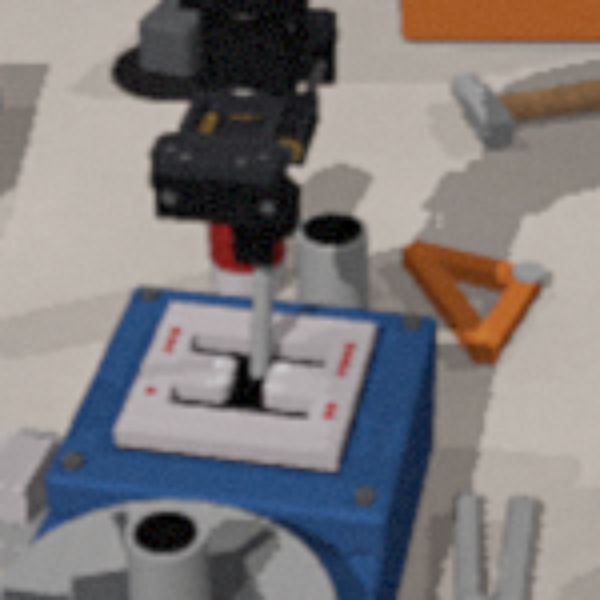

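>>> {"name": "step_arm", "arguments": {
  "increments": [
    {"slide": [0, -0.0015, 0], "roll": 0},
    {"slide": [0, -0.003, 0], "roll": 0},
    {"slide": [0, -0.003, 0], "roll": 0}
  ]
}}

```text
t: 8.7
eef_pos: [560.8, 18.1, 193.6]
tcp_rot: [3.141, -0.0, 2.985]
ft_force: [-0.0, 3.2, -2.2]
opening: 0.007
grip_force: 1.3
```

Run:
```python
from h import *
c=imaging.read_camera('side')
go([0,-14,193])
for a in(.15,.2,.25):print(a,[((proj(c,T2W(PT,[knob(-.01,a,r)]))[0]-[250,130])*4).round(0) for r in(80,108,180)])
# stem base edges
for y in(-16,-25.5,-35):print(y,((proj(c,T2W(PT,[[0,y,120]]))[0]-[250,130])*4).round(0))
```

```text
t 8.75 turntable tcp [  0.2 -15.5 193.6] yaw err 0.0 F [-0.9  2.8 -1.2]
[0, -14, 193] [0.0002 0.0015 0.0006]
0.15 [array([254., 391.]), array([255., 350.]), array([257., 242.])]
0.2 [array([256., 388.]), array([257., 346.]), array([260., 236.])]
0.25 [array([257., 385.]), array([259., 343.]), array([263., 230.])]
-16 [253. 356.]
-25.5 [257. 347.]
-35 [260. 338.]
```

>>> {"name": "step_arm", "arguments": {
  "increments": [
    {"slide": [0, -0.001, 0], "roll": 0},
    {"slide": [0, -0.0015, 0], "roll": 0},
    {"slide": [0, -0.0015, 0], "roll": 0}
  ]
}}

```text
t: 9.12
eef_pos: [560.6, 16.7, 193.6]
tcp_rot: [3.141, 0.0, 2.985]
ft_force: [-0.6, 3.6, -1.8]
opening: 0.005
grip_force: 1.3
```

Run:
```python
from h import *
go([0,-14,193])
for i in range(3):
    c=imaging.read_camera('side');u=mark_of('side','gear_knob')
    if u: print(u[0]);fa(c,u[0]['uv'])
```

```text
t 9.125 turntable tcp [  0.2 -17.  193.6] yaw err 0.0 F [-1.2  3.4 -1.8]
[0, -14, 193] [0.0002 0.003  0.0006]
{'uv': [320.4, 180.9], 'confidence': 0.48}
f,a [-0.068  0.225]
{'uv': [315.8, 184.7], 'confidence': 0.7}
f,a [-0.038  0.101]
{'uv': [317.8, 182.7], 'confidence': 0.68}
f,a [-0.05   0.159]
```

>>> {"name": "step_arm", "arguments": {
  "increments": [
    {"slide": [0, 0.025, 0], "roll": 0},
    {"slide": [0.03, 0.045, 0], "roll": 0},
    {"slide": [0.075, 0.04, 0], "roll": 0},
    {"slide": [0.08, 0, 0], "roll": 0},
    {"slide": [0.08, -0.03, 0], "roll": 0}
  ]
}}

```text
t: 10.05
eef_pos: [476.4, -1.3, 194.2]
tcp_rot: [-3.141, 0.001, 2.986]
ft_force: [0.6, -0.2, 1.2]
opening: 0.007
grip_force: 0.0
```

Run:
```python
from h import *
for i in range(2):
    c=imaging.read_camera('side');u=mark_of('side','gear_knob')
    if u: print(u[0]);fa(c,u[0]['uv'])
go([-60,-49,190],[30,-49,190])
cv2.imwrite('pics/m6.png',cv2.resize(c['color'][130:280,250:400,::-1],(600,600)))
```

```text
{'uv': [315.6, 181.9], 'confidence': 0.57}
f,a [-0.021  0.174]
{'uv': [316.8, 179.8], 'confidence': 0.64}
f,a [-0.021  0.246]
t 10.25 turntable tcp [-79.5 -47.3 193.9] yaw err -0.001 F [-0.5 -0.  -0. ]
[-60, -49, 190] [-0.0195 -0.0017  0.0039]
[30, -49, 190] [-0.1095 -0.0016  0.0039]
```

View pics/m6.png

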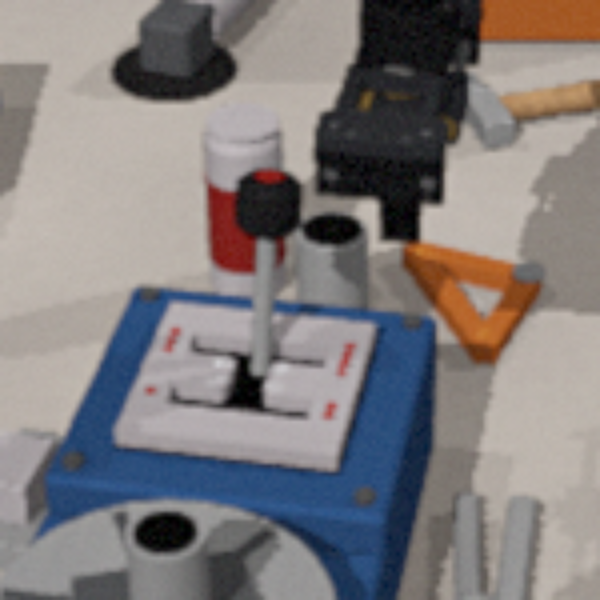

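>>> {"name": "step_arm", "arguments": {
  "increments": [
    {"slide": [-0.035, -0.001, 0.004], "roll": 0},
    {"slide": [-0.045, -0.001, 0.004], "roll": 0},
    {"slide": [-0.05, -0.001, 0.004], "roll": 0},
    {"slide": [-0.055, -0.001, 0.004], "roll": 0},
    {"slide": [-0.06, -0.001, 0.004], "roll": 0}
  ]
}}

```text
t: 10.88
eef_pos: [535.7, -10.5, 189.8]
tcp_rot: [3.142, -0.0, 2.985]
ft_force: [-2.6, 0.4, 3.0]
opening: 0.007
grip_force: 1.7
```

>>> {"name": "step_arm", "arguments": {
  "increments": [
    {"slide": [-0.004, 0, 0], "roll": 0},
    {"slide": [-0.008, 0, 0], "roll": 0}
  ]
}}

```text
t: 11.12
eef_pos: [544.0, -12.0, 189.7]
tcp_rot: [3.141, 0.0, 2.985]
ft_force: [-3.4, 0.4, 2.5]
opening: 0.003
grip_force: 1.6
```

Run:
```python
from h import *
go([25,-49,190])
```

```text
t 11.125 turntable tcp [-11.6 -47.9 189.7] yaw err 0.0 F [-3.4 -0.2  2.5]
[25, -49, 190] [-0.0366 -0.0011 -0.0003]
```

>>> {"name": "step_arm", "arguments": {
  "increments": [
    {"slide": [-0.006, -0.001, 0], "roll": 0},
    {"slide": [-0.012, -0.001, 0], "roll": 0},
    {"slide": [-0.018, -0.001, 0], "roll": 0},
    {"slide": [-0.024, -0.001, 0], "roll": 0},
    {"slide": [-0.029, -0.001, 0], "roll": 0}
  ]
}}

```text
t: 11.75
eef_pos: [571.6, -17.6, 188.6]
tcp_rot: [-3.141, -0.004, 2.985]
ft_force: [-6.1, 1.3, -4.0]
opening: 0.004
grip_force: 2.9
```

>>> {"name": "step_arm", "arguments": {
  "increments": [
    {"slide": [-0.002, 0, 0], "roll": 0},
    {"slide": [-0.004, 0, 0], "roll": 0},
    {"slide": [-0.006, 0, 0], "roll": 0},
    {"slide": [-0.006, 0, 0], "roll": 0}
  ]
}}

```text
t: 12.25
eef_pos: [578.2, -18.5, 189.2]
tcp_rot: [3.142, -0.001, 2.985]
ft_force: [-3.5, 0.6, -2.1]
opening: 0.002
grip_force: 1.8
```

Run:
```python
from h import *
go([28,-49,190])
for i in range(2):
    c=imaging.read_camera('side');u=mark_of('side','gear_knob')
    if u: print(u[0]);fa(c,u[0]['uv'])
```

```text
t 12.25 turntable tcp [ 23.2 -49.  189.2] yaw err 0.0 F [-3.6  0.1 -2.1]
[28, -49, 190] [-0.0048 -0.     -0.0008]
{'uv': [291.1, 181.2], 'confidence': 0.65}
f,a [0.292 0.234]
{'uv': [292.0, 182.1], 'confidence': 0.78}
f,a [0.269 0.189]
```

Push on in 1 mm steps until the stop is felt.

>>> {"name": "step_arm", "arguments": {
  "increments": [
    {"slide": [-0.001, 0, 0], "roll": 0},
    {"slide": [-0.002, 0, 0], "roll": 0},
    {"slide": [-0.003, 0, 0], "roll": 0},
    {"slide": [-0.003, 0, 0], "roll": 0}
  ]
}}

```text
t: 12.95
eef_pos: [581.2, -18.9, 189.5]
tcp_rot: [3.141, -0.0, 2.985]
ft_force: [-4.0, -0.2, -3.5]
opening: 0.001
grip_force: 2.2
```

>>> {"name": "step_arm", "arguments": {
  "increments": [
    {"slide": [-0.001, 0, 0], "roll": 0},
    {"slide": [-0.002, 0, 0], "roll": 0},
    {"slide": [-0.002, 0, 0], "roll": 0}
  ]
}}

```text
t: 13.32
eef_pos: [583.2, -19.2, 189.6]
tcp_rot: [3.141, -0.0, 2.985]
ft_force: [-3.9, 1.2, -3.3]
opening: -0.001
grip_force: 2.1
```

>>> {"name": "step_arm", "arguments": {
  "increments": [
    {"slide": [-0.001, 0, 0], "roll": 0},
    {"slide": [-0.001, 0, 0], "roll": 0}
  ]
}}

```text
t: 13.58
eef_pos: [584.2, -19.4, 189.6]
tcp_rot: [3.142, 0.0, 2.985]
ft_force: [-3.7, 0.6, -3.4]
opening: 0.005
grip_force: 2.2
```

>>> {"name": "step_arm", "arguments": {
  "increments": [
    {"slide": [-0.001, 0, 0], "roll": 0},
    {"slide": [-0.001, 0, 0], "roll": 0}
  ]
}}

```text
t: 13.82
eef_pos: [585.3, -19.6, 189.7]
tcp_rot: [3.142, 0.0, 2.985]
ft_force: [-3.7, 0.9, -2.1]
opening: 0.003
grip_force: 2.0
```

>>> {"name": "step_arm", "arguments": {
  "increments": [
    {"slide": [-0.001, 0, 0], "roll": 0},
    {"slide": [-0.001, 0, 0], "roll": 0}
  ]
}}

```text
t: 14.08
eef_pos: [586.3, -19.7, 189.7]
tcp_rot: [3.141, 0.0, 2.985]
ft_force: [-3.9, 0.9, -2.4]
opening: 0.003
grip_force: 1.9
```

>>> {"name": "step_arm", "arguments": {
  "increments": [
    {"slide": [-0.001, 0, 0], "roll": 0},
    {"slide": [-0.001, 0, 0], "roll": 0}
  ]
}}

```text
t: 14.32
eef_pos: [587.3, -19.9, 189.6]
tcp_rot: [3.142, 0.0, 2.985]
ft_force: [-4.4, 0.3, -3.2]
opening: 0.003
grip_force: 1.9
```

Two millimetres past nominal and still no stop force, so I'll back off clear and look.

>>> {"name": "step_arm", "arguments": {
  "increments": [
    {"slide": [0.03, 0, 0], "roll": 0},
    {"slide": [0.08, 0, 0], "roll": 0},
    {"slide": [0.14, 0, -0.02], "roll": 0},
    {"slide": [0.15, 0.03, -0.06], "roll": 0},
    {"slide": [0.15, 0.08, -0.08], "roll": 0}
  ]
}}

```text
t: 14.95
eef_pos: [452.4, 82.8, 272.7]
tcp_rot: [3.14, 0.007, 2.982]
ft_force: [0.9, -1.0, 0.2]
opening: 0.005
grip_force: 0.0
```

Run:
```python
from h import *
go()
for n in('side','side','top'):
    c=imaging.read_camera(n);u=mark_of(n,'gear_knob')
    if u: print(n,u[0]);fa(c,u[0]['uv'])
    cv2.imwrite(f'pics/{n}7.png',c['color'][...,::-1])
    for f in(.26,.29,.32):print(f,((proj(c,T2W(PT,[knob(f,.25,218)]))[0]-([250,130] if n=='side' else [230,100]))*4).round(0))
a,b=[cv2.imread(f'pics/{n}7.png') for n in('top','side')]
cv2.imwrite('pics/m7.png',np.hstack([cv2.resize(a[100:250,230:330],(400,600)),cv2.resize(b[130:280,250:350],(400,600))]))
```

```text
t 14.95 turntable tcp [-116.9   31.4  272.7] yaw err -0.002 F [ 1.1 -0.9  0.2]
side {'uv': [290.0, 183.1], 'confidence': 0.63}
f,a [0.289 0.166]
0.26 [168. 173.]
0.29 [158. 175.]
0.32 [148. 177.]
side {'uv': [289.7, 184.2], 'confidence': 0.81}
f,a [0.283 0.13 ]
0.26 [168. 173.]
0.29 [158. 175.]
0.32 [148. 177.]
top {'uv': [322.5, 160.6], 'confidence': 0.85}
f,a [0.292 0.221]
0.26 [389. 241.]
0.29 [393. 230.]
0.32 [396. 219.]
```

View pics/m7.png

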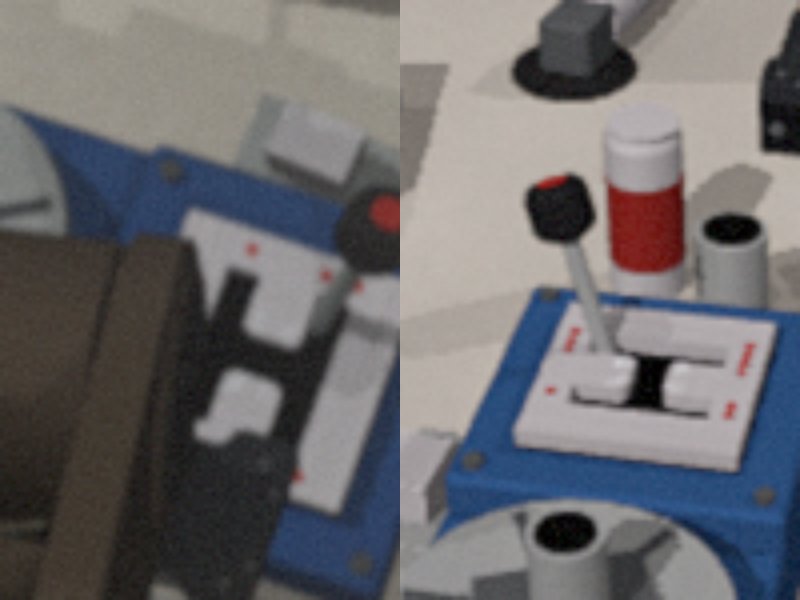

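The lever stands in slot three with f at about 0.31. The red cap is at top px (326,153) and side px (288,176), and the arm is clear.

```bash
python3 -c "
from h import *
print(state()['qvel'].round(3));print(env.job_done())"
```

```text
[-0.013  0.006  0.005  0.002  0.004  0.004]
the job is handed in; nothing more can be done
None
```

I pushed the lever across to the right-hand column and forward into slot three. The final images put it at a tilt of about 0.31 rad (stop at 0.32). The arm is backed off clear and the job is handed in at about 15 s; no verdict came back.

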